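# Swap the battery packs in the charging dock

## Robot

A 7-joint arm with a two-finger parallel gripper is mounted at the origin on a cart in front of the work surface, level with it; the furniture and walls round the work are solid. World frame = base frame: x ahead of the robot, y to its left, z up, the work surface at z = 0. Lengths are in m, angles in rad, forces in N, time in s.
With the tool pointing down it reaches from about 0.4 to 0.85 m from the base axis. Payload 4.5 kg.
Tool frame: the origin (TCP) lies between the finger pads; the fingertips stand 11 mm ahead of it and the grasp point (between the pads) lies 8 mm behind it; z points along the fingers, y is the line along which they close (so a half turn about z gives the same grasp; the last joint's range is limited). The gripper opens to 88 mm and grips with 3 to 60 N. Pads are 18 mm wide; open, the fingers measure 123 mm over their backs; the gripper's body (75 mm by 187 mm) begins 45 mm behind the grasp point.
Start: joints at [-1.11, 0.689, -0.195, 1.565, 0.157, 0.902, -0.215], TCP at [0.259, 0.569, 0.25] pointing down, gripper open.
Joint ranges: [-3.01, 3.01], [-0.46, 2.08], [-1.47, 1.51], [0.13, 2.56], [-1, 4.14], [0.04, 2.09], [-2.66, 2.66]. Speed limits (rad/s): [2.57, 2.57, 3.14, 3.14, 3.14, 3.14, 3.14].

## Interface

Orientations are given as a unit quaternion [x, y, z, w].
In Python, from bench import telemetry, camera, robot gives the robot as it stands.
- The arm moves only by the tool play_rows, never from a script. Its argument "steps" is one flat list of numbers, 4 for each row, row after row: the shift along the tool's x, y, z in cm, then the turn about the tool's z in rad. A call has 1 to 12 rows; each row is the pose to reach, as a shift and turn from the pose commanded when the call began, along the tool's axes at that moment; what a row does not reach only later rows make up. A row lasts 1/10 s, in which the tool goes at most 50 mm and 8.59 degrees, less where a joint would pass 70% of its speed; a pose out of reach is approached as far as the arm can. A call with a gripper value outside its range is refused whole. "grip" is the opening in per cent of the stroke, from 0 (shut) to 100 (fully open), set as the call begins (left out, the last holds). The fingers move at their own pace and stop on an object; the grip force is fixed at half the most. Time passes only in rows, so rows that repeat a pose let the fingers close. It gives the time, the measured TCP pose, the force, the opening and the grip force at its end, in the units of the state.
- telemetry.observe(): the state, without advancing time (a new reading comes with each control period).
- camera(name): name is "scene" or "top" or "wrist"; returns a dict with "pixels" (480x640x3 uint8, blue, green, red), "mtx" (3x3 intrinsics, pixels), "R" (3x3) and "t" (3): a world point X has camera coordinates R X + t. Camera axes: x right, y down, z forward; pixel columns grow to the right and rows downward; lengths in m; the calibration is good to about 2 mm. A picture is of the moment at which its call begins. There is no depth.
- robot.hand_in(): hands the job in; it is judged then, once.
The state is a dict: "time": time; "joint_positions": joint angles; "joint_vel": joint speeds; "effort": joint torques, N m; "ee_pos": TCP position; "orientation": TCP orientation; "contact_force": force on the tool from outside, world axes, zero at the start; "torque": the same for the moment, N m; "gripper_width": opening from 0.0 (shut) to 1.0 (fully open); "gripper_force": force on a finger pad.
Only numpy, scipy, OpenCV 4.12 (cv2) and the standard library are available. Lean on these libraries where they do the work, as an engineer would, in place of code of your own. Each camera call takes 0.05 s, during which the arm holds its last target. There are 200 camera calls.

## Task

The battery pack in the charging dock is full: push it in to make the dock's push-push catch eject it, draw it out and lay it grip upwards in the plywood tray. Then put the other slim pack, which lies on the bench, on charge: slide it nose first into the dock and push it home until the catch holds it. Leave the wide pack and everything else on the bench where it is.

Things in the scene. Friction and masses are not known exactly. Their poses are not given: they have to be found in the camera images.
- dock: Grey charging dock, fixed to the bench. Origin: on the bench under the middle of the slot's mouth; x points into the slot (direction of insertion), y left, z up. Housing from x = 0 to 122 mm, 100 mm wide, 72 mm high. Its 8 mm thick, 100 mm wide floor runs on in front of the mouth to x = -140 mm as an open apron, on which a pack is laid grip up, nose to the mouth, and slid along +x.
- dock_mouth (a point): Middle of the slot's mouth, on the dock's floor, 8 mm above the bench; axes as the dock's. The slot is 61 mm wide and 40 mm high, its floor and sides slippery (friction 0.2). On the apron, side rails 14 mm high: straight and 61 mm apart from x = -36 mm to the mouth, flaring to 73 mm apart at x = -110 mm. A pack held pressed on the floor drags: keep it 2 mm clear and pushing takes 8 N, else up to 20 N.
- dock_held (a point): Where the centre of a pack's grip stands when the catch holds the pack pushed back: 32 mm in front of the mouth, 54 mm above the dock's floor; axes as the dock's. The nose is then 53 mm inside. A hook in the pack's groove keeps it from being drawn or lifted out while the catch holds, with up to 5 mm of play outwards.
- sled (a joint): Sprung sled in the dock, pushed in by a pack's nose; m. 0 = out (face, and so the nose, 30 mm inside the mouth), about 0.0225 = held by the catch, 0.033 = end stop. Spring: 4 N at 0, 8 N at the stop. Push-push: pushed beyond 0.030 (aim for 0.032) and let go it stays held; pushed beyond 0.030 again and let go it returns to 0, the hook lifts and the pack comes 22 mm out. Starts held.
- pack_full_grip (a point): Centre of the grip of the full pack, which starts in the dock, held by the catch. x points to the pack's nose, z up. The grip is a black block on top of the pack, 38 mm long (x), 26 mm wide (y), 36 mm high: take it from above across its width, fingertips above the body's top, which lies 18 mm below this point.
- pack_flat_grip (a point): Centre of the same grip on the other slim pack, the one to be charged, which lies grip up on the bench, its nose up to 1 rad to either side of straight ahead (world x). x to its nose, z up.
- tray: Open plywood tray, fixed to the bench. Origin: centre of its underside; x along its length. 174 x 104 mm outside, 164 x 94 mm inside, walls 5 mm thick and 28 mm high, floor 5 mm thick. The full pack lies in it along its length, either way round.
- pack_full: The full pack. Origin: centre of its underside; x to the nose. Slim grey body 130 mm long, 56 mm wide, 36 mm high, 72 mm high with the grip; the grip's centre is 45 mm from the tail, 85 mm from the nose, 54 mm above the underside. A groove 16 mm long and 14 mm deep crosses its top 14 mm behind the nose. About 0.25 kg.
- pack_flat: The pack to be charged, the same in shape and size as the full one. Origin: centre of its underside; x to the nose.
- pack_wide: A wider pack that does not fit the dock, left alone: 130 x 80 x 36 mm with the same grip on top and no groove (72 mm high in all). Origin: centre of its underside.
- block_3: Timber packing block, 60 x 120 x 31 mm, lying on the bench; left alone. Origin: centre of its underside.
- tape_measure: Yellow pocket tape measure standing upright, 39 x 68 x 62 mm; left alone. Origin: centre of its underside.
- spanner_24: Bright open-ended spanner, 50 x 235 x 10 mm, lying along y; left alone. Origin: centre of its underside.
- screwdriver: Screwdriver with a red handle, 31 x 232 x 30 mm, lying along y behind; left alone. Origin: centre of its underside.
- glue_bottle: White glue bottle standing upright, 57 mm across, 177 mm high; left alone. Origin: centre of its underside.

How it is judged:
By the outcome, as a careful person would: the job done as asked, in the order asked, and still so for the second after the job is handed in, with the robot touching nothing.
It also fails if it takes over 72 s, if anything falls off the work surface, if the arm or the gripper's body presses on something with over 40 N, if the wrist force passes 120 N, or if a joint passes its speed limit or range.

## Working session

There is one attempt and no reset: what is moved stays moved. The work goes in short steps, Python scripts to look and compute and a tool call to move; the robot and the scene stay as the last step left them, time stands still between calls to the robot, and variables do not carry over. Pictures are saved under pics/ and viewed, at most 10 in all, crops included, and the job is handed in when it is done.

Besides the shell and the picture viewer there is one more tool, called after "Request:" as name(argument=value, ...) on one line, values as JSON. play_rows: Moves the arm, as the interface text tells. Its arguments: {"type":"object","properties":{"steps":{"type":"array"},"grip":{"type":"number"}},"required":["steps"]}

```bash
mkdir -p pics; ls
python3 - <<'E'
from bench import telemetry, camera, robot
import cv2,numpy as np,pickle
s=telemetry.observe(); print({k:np.round(v,3).tolist() for k,v in s.items()})
d={}
for n in("scene","top"):
    c=camera(n);d[n]=c;cv2.imwrite(f"pics/{n}0.png",c["pixels"]);print(n,c["mtx"].tolist(),(-c["R"].T@c["t"]).round(3),c["R"].round(2).tolist())
pickle.dump(d,open("c0.pkl","wb"))
E
```

```text
pics
{'time': 0.0, 'joint_positions': [-1.11, 0.69, -0.194, 1.566, 0.157, 0.903, -0.215], 'joint_vel': [0.0, -0.0, -0.0, -0.0, -0.0, -0.001, 0.001], 'effort': [-0.0, -52.756, -1.267, -15.343, -0.053, 0.007, 0.0], 'ee_pos': [0.259, 0.568, 0.249], 'orientation': [0.212, 0.977, -0.001, -0.0], 'contact_force': [0.301, -0.021, -1.304], 'torque': [-0.006, 0.005, -0.059], 'gripper_force': 0.0, 'gripper_width': 0.996}
scene [[585.4438086163382, 0.0, 308.7171628509591], [0.0, 585.4438086163382, 232.98515877936626], [0.0, 0.0, 1.0]] [ 0.142 -0.617  0.847] [[0.84, -0.54, -0.02], [-0.38, -0.58, -0.72], [0.38, 0.61, -0.69]]
top [[543.8935444113478, 0.0, 311.9772900521264], [0.0, 543.8935444113478, 242.17860750815103], [0.0, 0.0, 1.0]] [0.404 0.073 1.257] [[0.02, -1.0, -0.02], [-0.99, -0.02, -0.16], [0.16, 0.02, -0.99]]
```

View pics/top0.png

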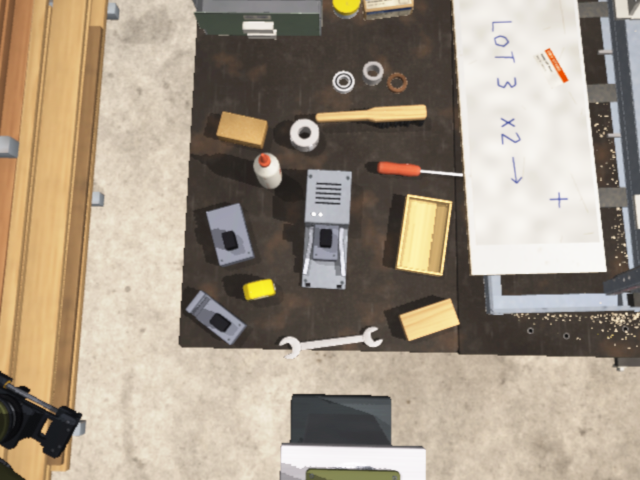

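View pics/scene0.png

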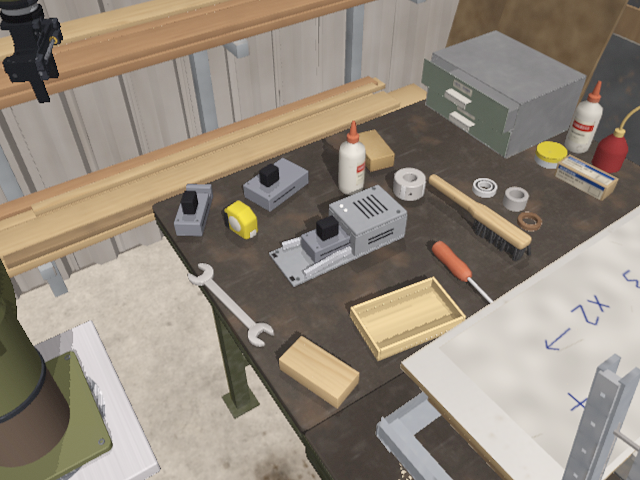

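The top view shows the dock at about (327,230), with the full pack's grip at (326,238). The tray is at (425,235) and the slim pack at (216,317), its groove end at the upper left (200,300). The wide pack is at (231,235). Next I'll measure these roughly by masks.

```bash
cat > h.py <<'E'
import numpy as np,cv2
def ray(c,uv,z):
    uv=np.atleast_2d(np.float64(uv)); C=-c["R"].T@c["t"]
    d=np.c_[uv,np.ones(len(uv))]@np.linalg.inv(c["mtx"]).T@c["R"]
    return C+d*((z-C[2])/d[:,2])[:,None]
def proj(c,X):
    p=(np.atleast_2d(X)@c["R"].T+c["t"])@c["mtx"].T; return p[:,:2]/p[:,2:]
def blobs(m,amin):
    cs,_=cv2.findContours(m.astype(np.uint8),cv2.RETR_EXTERNAL,cv2.CHAIN_APPROX_NONE)
    return sorted([k for k in cs if cv2.contourArea(k)>=amin],key=cv2.contourArea,reverse=True)
def rect(P):
    (a,b),(w,h),t=cv2.minAreaRect(P[:,:2].astype(np.float32)*1000)
    if w<h:w,h,t=h,w,t+90
    return np.round([a,b,w,h],1),round((t+90)%180-90,1)
E
python3 - <<'E'
import pickle,cv2,numpy as np
from h import *
d=pickle.load(open("c0.pkl","rb"));c=d["top"];I=c["pixels"];H=cv2.cvtColor(I,cv2.COLOR_BGR2HSV)
roi=np.zeros(I.shape[:2],bool);roi[100:350,183:460]=1
wood=(H[...,0]>12)&(H[...,0]<28)&(H[...,1]>60)&(H[...,2]>110)&roi
for k in blobs(wood,800): print("wood",k.mean(0)[0].round(),rect(ray(c,k[:,0],.028)))
grey=(H[...,0]>100)&(H[...,0]<135)&(H[...,1]>15)&(H[...,2]>75)&roi
print(H[222,320],H[325,205],H[238,326],H[300,230],H[190,327])
for k in blobs(grey,200): print("grey",k.mean(0)[0].round(),rect(ray(c,k[:,0],.036)))
dark=(H[...,2]<28)&roi
for k in blobs(dark,40): print("dark",k.mean(0)[0].round(),cv2.contourArea(k),rect(ray(c,k[:,0],.072)))
out=[cv2.resize(I[y:y+100,x:x+130],None,fx=3,fy=3,interpolation=cv2.INTER_CUBIC) for x,y in((262,165),(262,230),(180,255),(370,180))]
cv2.imwrite("pics/crop.png",np.vstack([np.hstack(out[:2]),np.hstack(out[2:])]))
E
```

```text
wood [424. 235.] (array([ 621.1, -157.1,  179.4,  108.5]), -8.6)
wood [429. 319.] (array([ 429.5, -166.4,  123.8,   63.8]), -71.2)
wood [372. 114.] (array([908.6, -35.2, 264.4,  39.1]), -86.0)
wood [242. 128.] (array([869.4, 269.2, 116.5,  67.6]), 77.1)
[116  12 154] [125  18  84] [130  20  38] [11 55 65] [113  11 190]
grey [230. 234.] (array([613.1, 286.7, 134.6,  82.3]), 16.9)
grey [215. 317.] (array([424.9, 310.6, 132.7,  57.1]), 53.7)
grey [326. 242.] (array([598.7,  67.2,  87.4,  61.3]), 0.6)
```

View pics/crop.png

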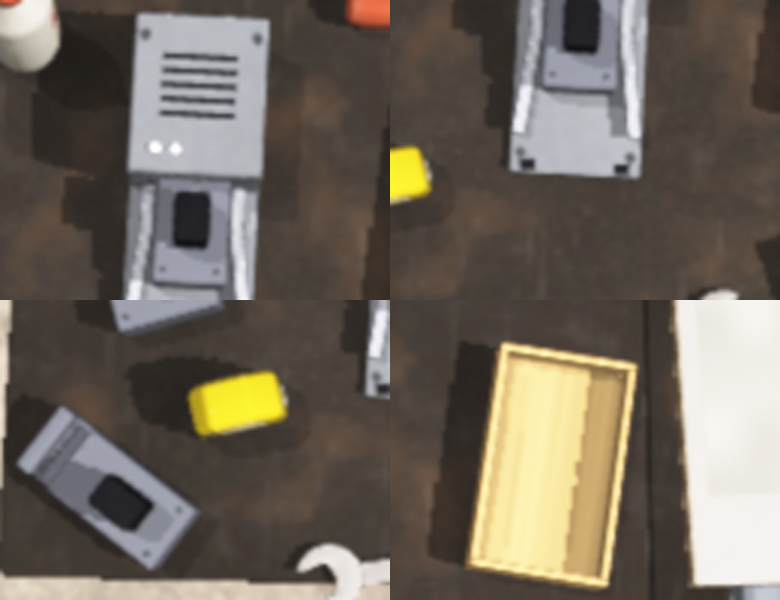

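The crops show the dock's roof, the apron end corners at about (302,287) and (345.7,289.3), and the full grip's top near (326,237). The slim pack's grip top is near (220,322), with its groove towards the upper left. The tray is at about −8.6° yaw.

Run:
```python
import pickle
from h import *
d=pickle.load(open("c0.pkl","rb"));c=d["top"]
print("apron",ray(c,[(302,287),(345.7,289.3)],.008).round(4))
print("roof",ray(c,[(307,169.7),(352,171.7),(348.7,224.3),(304.7,223.7)],.072).round(4))
print("fullgrip",ray(c,[(326.3,236.7)],.080).round(4),"flatgrip",ray(c,[(220.3,322.3)],.072).round(4))
# check in scene
s=d["scene"];I=s["pixels"].copy()
print(proj(s,[[.424,.310,.072],[.60,.045,.08]]))
```

```text
apron [[0.4974 0.1194 0.008 ]
 [0.4939 0.0192 0.008 ]]
roof [[0.7571 0.1115 0.072 ]
 [0.7538 0.0101 0.072 ]
 [0.6332 0.0166 0.072 ]
 [0.6331 0.1141 0.072 ]]
fullgrip [[0.6032 0.0658 0.08  ]] flatgrip [[0.4133 0.2921 0.072 ]]
[[189.11860309 190.95984707]
 [331.43669237 229.24212541]]
```

```bash
cat > go.py <<'E'
import sys,numpy as np
from bench import telemetry
from scipy.spatial.transform import Rotation as Ro
# usage: go.py x y z yawY  (yawY: world angle of tool y, modulo pi) -> shift cm along tool axes, turn
def show():
    s=telemetry.observe();R=Ro.from_quat(s["orientation"]).as_matrix();y=np.arctan2(R[1,1],R[0,1])
    print("t",round(s["time"],2),"p",np.round(s["ee_pos"],4),"yawY",round(y,4),"z",R[:,2].round(3),"F",np.round(s["contact_force"],1),"w",round(s["gripper_width"],3),"gf",round(s["gripper_force"],1),"q7",round(s["joint_positions"][6],2))
    return np.array(s["ee_pos"]),R,y
if __name__=="__main__":
    p,R,y=show(); a=[float(v) for v in sys.argv[1:]]
    d=R.T@(np.array(a[:3])-p)*100; t=-((a[3]-y+np.pi/2)%np.pi-np.pi/2)
    print("shift cm",d.round(2),"turn",round(t,3))
E
python3 go.py .6035 .0658 .2 1.538
```

```text
t 0.1 p [0.2585 0.5684 0.249 ] yawY 1.144 z [-0.001 -0.002 -1.   ] F [ 0.5 -0.3  0. ] w 1.001 gf 0.0 q7 -0.22
shift cm [-52.21 -31.47   4.96] turn -0.394
```

Request:
play_rows(steps=[-52.2,-31.5,4.9,-0.394,-52.2,-31.5,4.9,-0.394,-52.2,-31.5,4.9,-0.394,-52.2,-31.5,4.9,-0.394,-52.2,-31.5,4.9,-0.394,-52.2,-31.5,4.9,-0.394,-52.2,-31.5,4.9,-0.394,-52.2,-31.5,4.9,-0.394,-52.2,-31.5,4.9,-0.394,-52.2,-31.5,4.9,-0.394,-52.2,-31.5,4.9,-0.394,-52.2,-31.5,4.9,-0.394])

```text
time: 1.3
ee_pos: [0.5976, 0.0737, 0.2012]
orientation: [0.016, 1.0, 0.0, -0.0]
contact_force: [1.0, 0.7, 0.2]
gripper_width: 1.0
gripper_force: 0.0
```

```bash
python3 go.py .6035 .0658 .2 1.538
```

```text
t 1.3 p [0.5976 0.0737 0.2012] yawY 1.5379 z [-0.001  0.    -1.   ] F [1.  0.7 0.2] w 1.0 gf 0.0 q7 1.02
shift cm [-0.61 -0.77  0.12] turn -0.0
```

Request:
play_rows(steps=[0,0,0,0,0,0,0,0])

```text
time: 1.5
ee_pos: [0.597, 0.0741, 0.2009]
orientation: [0.018, 1.0, -0.0, -0.001]
contact_force: [0.5, -0.2, -0.3]
gripper_width: 1.002
gripper_force: 0.0
```

```bash
python3 go.py .6035 .0658 .2 1.538
python3 - <<'E'
from bench import camera
import pickle,cv2
from h import *
c=camera("wrist");pickle.dump(c,open("w1.pkl","wb"));I=c["pixels"].copy()
# predicted top corners of grip
a=-.033;u=np.array([np.cos(a),np.sin(a)]);v=np.array([-u[1],u[0]])
for i,j in((1,1),(1,-1),(-1,-1),(-1,1)):
    X=np.array([.6035,.0658])+i*.019*u+j*.013*v
    q=proj(c,[*X,.080])[0];print(q.round());cv2.circle(I,(int(q[0]),int(q[1])),4,(0,0,255),1)
cv2.imwrite("pics/w1.png",I)
E
```

```text
t 1.5 p [0.597  0.0741 0.2009] yawY 1.5346 z [-0.001 -0.    -1.   ] F [ 0.5 -0.2 -0.3] w 1.002 gf 0.0 q7 1.02
shift cm [-0.68 -0.81  0.09] turn -0.003
[333. 264.]
[298. 264.]
[297. 215.]
[333. 214.]
```

View pics/w1.png

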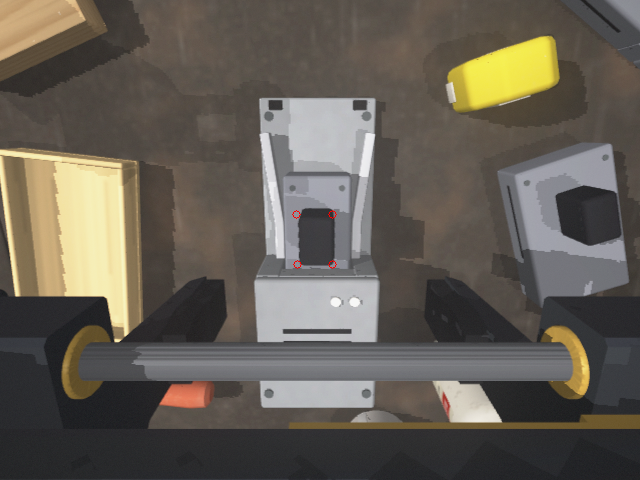

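The wrist view shows the grip's top at about x 299–335, y 208–266, 2 px from prediction. The dock's edges run vertically in the image: apron corners at (260,98) and (376,98), roof corners at (261,407) and (377,407).

```bash
python3 - <<'E'
import pickle
from h import *
c=pickle.load(open("w1.pkl","rb"));g=cv2.cvtColor(c["pixels"],cv2.COLOR_BGR2GRAY)
print("apron",ray(c,[(260,98),(376,98)],.008).round(4)); print("roof",ray(c,[(261,407),(377,407),(255,277),(380,277)],.072).round(4))
for k in blobs((g[195:275,285:350]<60),100):
    k=k[:,0]+[285,195]; print(k.min(0),k.max(0))
print("grip",ray(c,[(299.5,208.5),(335,208.5)],.080).round(4))
E
python3 go.py .6033 .067 .1 1.536
```

```text
apron [[0.4977 0.0217 0.008 ]
 [0.5013 0.1201 0.008 ]]
roof [[0.7563 0.0117 0.072 ]
 [0.76   0.1129 0.072 ]
 [0.6345 0.0173 0.072 ]
 [0.638  0.1149 0.072 ]]
[299 209] [333 263]
grip [[0.5797 0.0557 0.08  ]
 [0.5806 0.0812 0.08  ]]
t 1.55 p [0.5963 0.0764 0.2012] yawY 1.5382 z [-0.001  0.001 -1.   ] F [-0.2 -0.3 -0.7] w 0.997 gf 0.0 q7 1.02
shift cm [-0.74 -0.92 10.12] turn 0.002
```

Request:
play_rows(steps=[-0.6,-0.85,4,0,-0.6,-0.85,8,0,-0.6,-0.85,11,0,-0.6,-0.85,13,0,-0.6,-0.85,14.2,0,-0.6,-0.85,14.2,0,-0.6,-0.85,14.2,0])

```text
time: 2.25
ee_pos: [0.6029, 0.0683, 0.0605]
orientation: [0.016, 1.0, 0.0, 0.0]
contact_force: [0.2, -0.3, 0.1]
gripper_width: 0.995
gripper_force: 0.0
```

```bash
for i in 1; do python3 go.py .603 .067 .059 1.536; done
```

```text
t 2.25 p [0.6029 0.0683 0.0605] yawY 1.5395 z [ 0.001  0.001 -1.   ] F [ 0.2 -0.3  0.1] w 0.995 gf 0.0 q7 0.94
shift cm [-0.01 -0.13  0.15] turn 0.003
```

Request:
play_rows(steps=[0,-0.1,0.1,0,0,-0.1,0.1,0,0,-0.1,0.1,0,0,-0.1,0.1,0,0,-0.1,0.1,0,0,-0.1,0.1,0,0,-0.1,0.1,0,0,-0.1,0.1,0,0,-0.1,0.1,0,0,-0.1,0.1,0], grip=0)

```text
time: 3.25
ee_pos: [0.6026, 0.0662, 0.0586]
orientation: [0.016, 1.0, 0.0, 0.0]
contact_force: [-0.9, 0.9, -0.5]
gripper_width: 0.29
gripper_force: 30.0
```

```bash
python3 go.py .603 .067 .059 1.536
```

```text
t 3.25 p [0.6026 0.0662 0.0586] yawY 1.5381 z [ 0.  0. -1.] F [-0.9  0.9 -0.5] w 0.29 gf 30.0 q7 0.95
shift cm [-0.04  0.08 -0.04] turn 0.002
```

Request:
play_rows(steps=[0,0,-0.2,0,-0.2,0,-0.2,0,-0.4,0,-0.2,0,-0.6,0,-0.2,0,-0.8,0,-0.2,0,-0.9,0,-0.2,0,-0.9,0,-0.2,0])

```text
time: 3.95
ee_pos: [0.6082, 0.0654, 0.0596]
orientation: [0.016, 1.0, -0.001, -0.004]
contact_force: [-6.4, 0.4, -1.3]
gripper_width: 0.293
gripper_force: 30.0
```

Request:
play_rows(steps=[-0.2,0,0,0,-0.4,0,0,0,-0.4,0,0,0,-0.4,0,0,0])

```text
time: 4.35
ee_pos: [0.6118, 0.0653, 0.0595]
orientation: [0.016, 1.0, -0.001, -0.004]
contact_force: [-7.5, 0.2, -1.1]
gripper_width: 0.29
gripper_force: 30.0
```

Request:
play_rows(steps=[-0.1,0,0,0,-0.2,0,0,0,-0.2,0,0,0,-0.2,0,0,0])

```text
time: 4.75
ee_pos: [0.6136, 0.0652, 0.0595]
orientation: [0.016, 1.0, -0.001, -0.004]
contact_force: [-7.4, 1.0, -1.3]
gripper_width: 0.294
gripper_force: 30.0
```

Request:
play_rows(steps=[-0.1,0,0,0,-0.2,0,0,0,-0.2,0,0,0,-0.2,0,0,0])

```text
time: 5.15
ee_pos: [0.614, 0.0652, 0.0593]
orientation: [0.016, 1.0, -0.001, -0.006]
contact_force: [-10.1, 0.8, 0.9]
gripper_width: 0.29
gripper_force: 30.0
```

Request:
play_rows(steps=[-0.2,0,0,0,-0.2,0,0,0,-0.2,0,0,0])

```text
time: 5.45
ee_pos: [0.6141, 0.0653, 0.0591]
orientation: [0.016, 1.0, -0.001, -0.008]
contact_force: [-14.3, 1.5, 4.1]
gripper_width: 0.289
gripper_force: 30.0
```

Request:
play_rows(steps=[0.5,0,0,0,1.0,0,0,0,1.5,0,0,0,2.0,0,0,0,2.5,0,0,0,3.0,0,0,0,3.2,0,0,0,3.2,0,0,0])

```text
time: 6.25
ee_pos: [0.5884, 0.0662, 0.0602]
orientation: [0.016, 1.0, -0.0, -0.001]
contact_force: [-4.9, -0.9, -4.9]
gripper_width: 0.294
gripper_force: 30.0
```

Request:
play_rows(steps=[1,0,0,0,2,0,0,0,3,0,0,0,4,0,0,0,5,0,0,0,5.6,0,0,0,5.6,0,-1.5,0,5.6,0,-4.0,0,5.6,0,-8,0,5.6,0,-10,0,5.6,0,-10,0])

```text
time: 7.35
ee_pos: [0.5375, 0.069, 0.1639]
orientation: [0.017, 1.0, 0.001, 0.005]
contact_force: [0.5, -0.5, -4.3]
gripper_width: 0.292
gripper_force: 30.0
```

```bash
python3 - <<'E'
from bench import camera
import pickle,cv2
from h import *
d={n:camera(n) for n in("top","scene")};pickle.dump(d,open("c2.pkl","wb"))
cv2.imwrite("pics/s2.png",d["scene"]["pixels"])
c=d["top"];H=cv2.cvtColor(c["pixels"],cv2.COLOR_BGR2HSV)
m=(H[...,0]>12)&(H[...,0]<28)&(H[...,1]>60)&(H[...,2]>110);m[:,:390]=0;m[:,460:]=0;m[:185]=0;m[285:]=0
k=blobs(m,500)[0];print(rect(ray(c,k[:,0],.028)))
w=pickle.load(open("c0.pkl","rb"))["scene"];
E
python3 go.py .60 -.157 .155 1.42
```

```text
(array([ 621. , -157.2,  179.5,  108.5]), -8.5)
t 7.45 p [0.5346 0.0681 0.1607] yawY 1.5375 z [ 0.002  0.    -1.   ] F [-0.   0.2 -3.3] w 0.291 gf 30.0 q7 0.93
shift cm [ -7.28 -22.28   0.57] turn 0.118
```

View pics/s2.png

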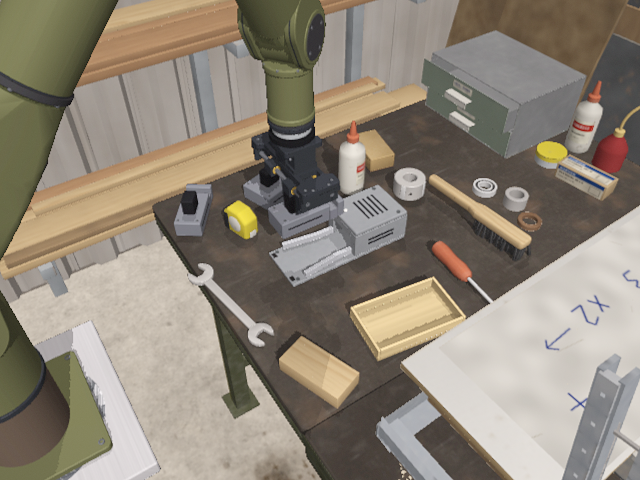

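The scene view shows the pack hanging from the gripper clear of the dock, with the other things undisturbed. I'll carry it over to the tray.

Request:
play_rows(steps=[-2,-5,0,0.1,-4,-9,0,0.116,-6,-13,0,0.116,-7,-17,0,0.116,-7,-21,0,0.116,-7,-22.4,0,0.116,-7,-22.4,0,0.116,-7,-22.4,4,0.116,-7,-22.4,7,0.116,-7,-22.4,7,0.116])

```text
time: 8.45
ee_pos: [0.5928, -0.1545, 0.0861]
orientation: [0.073, 0.997, 0.001, -0.005]
contact_force: [-0.7, 0.2, -3.2]
gripper_width: 0.294
gripper_force: 30.0
```

```bash
python3 go.py .6027 -.156 .057 1.422
```

```text
t 8.45 p [ 0.5928 -0.1545  0.0861] yawY 1.4255 z [-0.009  0.003 -1.   ] F [-0.7  0.2 -3.2] w 0.294 gf 30.0 q7 1.21
shift cm [-1.03 -0.01  2.9 ] turn 0.004
```

Request:
play_rows(steps=[-0.6,0,0.5,0,-0.6,0,1.5,0,-0.6,0,2.3,0,-0.6,0,2.6,0,-0.6,0,2.7,0,-0.6,0,2.7,0])

```text
time: 9.05
ee_pos: [0.6023, -0.1588, 0.0638]
orientation: [0.074, 0.997, 0.0, 0.0]
contact_force: [0.8, -0.2, -3.9]
gripper_width: 0.294
gripper_force: 30.0
```

```bash
python3 go.py .6027 -.156 .057 1.422
```

```text
t 9.05 p [ 0.6023 -0.1588  0.0638] yawY 1.4219 z [ 0.  0. -1.] F [ 0.8 -0.2 -3.9] w 0.294 gf 30.0 q7 1.21
shift cm [0.   0.29 0.68] turn -0.0
```

Request:
play_rows(steps=[0,0.2,0.3,0,0,0.2,0.6,0,0,0.2,0.75,0,0,0.2,0.75,0])

```text
time: 9.45
ee_pos: [0.6024, -0.1567, 0.0559]
orientation: [0.074, 0.997, 0.0, -0.0]
contact_force: [0.5, -0.4, -2.9]
gripper_width: 0.292
gripper_force: 30.0
```

Request:
play_rows(steps=[0,0,0.1,0,0,0,0.2,0,0,0,0.2,0])

```text
time: 9.75
ee_pos: [0.6026, -0.1567, 0.0556]
orientation: [0.074, 0.997, -0.0, 0.0]
contact_force: [-3.3, 0.9, 9.2]
gripper_width: 0.289
gripper_force: 30.0
```

Contact with the tray floor. I'll release, rise and go to the other pack.

Request:
play_rows(steps=[0,0,-0.1,0,0,0,-0.1,0,0,0,-0.1,0,0,0,-0.1,0,0,0,-0.1,0,0,0,-2,0,0,0,-5,0,0,0,-10,0,0,0,-14,0,0,0,-14,0], grip=100)

```text
time: 10.75
ee_pos: [0.6063, -0.157, 0.2]
orientation: [0.075, 0.997, -0.0, 0.006]
contact_force: [0.5, 0.6, -0.4]
gripper_width: 0.998
gripper_force: 0.0
```

```bash
python3 go.py .4132 .2935 .195 2.508
```

```text
t 10.75 p [ 0.6063 -0.157   0.2   ] yawY 1.4216 z [ 0.011 -0.001 -1.   ] F [ 0.5  0.6 -0.4] w 0.998 gf 0.0 q7 1.28
shift cm [25.79 41.68  0.22] turn -1.086
```

Request:
play_rows(steps=[25.8,41.7,0,-1.086,25.8,41.7,0,-1.086,25.8,41.7,0,-1.086,25.8,41.7,0,-1.086,25.8,41.7,0,-1.086,25.8,41.7,0,-1.086,25.8,41.7,0,-1.086,25.8,41.7,0,-1.086,25.8,41.7,0,-1.086,25.8,41.7,0,-1.086,25.8,41.7,0,-1.086,25.8,41.7,0,-1.086])

```text
time: 11.95
ee_pos: [0.4084, 0.2942, 0.1935]
orientation: [-0.453, 0.892, -0.0, -0.001]
contact_force: [-0.1, -0.7, 0.4]
gripper_width: 0.999
gripper_force: 0.0
```

```bash
python3 go.py .4132 .2935 .195 2.508;  python3 - <<'E'
from bench import camera
import pickle,cv2
from h import *
d={n:camera(n) for n in("wrist","top")};pickle.dump(d,open("c3.pkl","wb"));c=d["wrist"];I=c["pixels"].copy()
g=cv2.cvtColor(I,cv2.COLOR_BGR2GRAY)
a=.937;u=np.array([np.cos(a),np.sin(a)]);v=np.array([-u[1],u[0]])
for i,j in((1,1),(1,-1),(-1,-1),(-1,1)):
    q=proj(c,[*(np.array([.4132,.2935])+i*.019*u+j*.013*v),.072])[0];print(q.round());cv2.circle(I,(int(q[0]),int(q[1])),4,(0,0,255),1)
t=d["top"]["pixels"][170:310,370:480]
I[:140*2,:110*2]=cv2.resize(t,None,fx=2,fy=2)
cv2.imwrite("pics/w3.png",I)
E
```

```text
t 11.95 p [0.4084 0.2942 0.1935] yawY 2.5106 z [-0.001 -0.001 -1.   ] F [-0.1 -0.7  0.4] w 0.999 gf 0.0 q7 1.19
shift cm [-0.22 -0.43 -0.15] turn 0.003
[339. 259.]
[304. 259.]
[303. 210.]
[339. 210.]
```

View pics/w3.png

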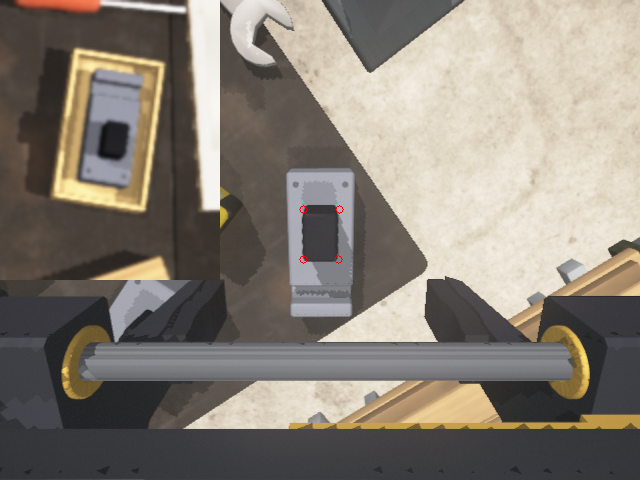

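The full pack lies flat inside the tray, grip up (inset). Under the wrist camera the slim pack's grip top is at about x 303–338, y 213–262, within 3 px of prediction, and its yaw agrees. I'll narrow the fingers to stay clear of the tape measure.

Request:
play_rows(steps=[-0.3,-0.4,4,0,-0.3,-0.4,8,0,-0.3,-0.4,11,0,-0.3,-0.4,13,0,-0.3,-0.4,13.8,0,-0.3,-0.4,13.8,0,-0.3,-0.4,13.8,0], grip=55)

```text
time: 12.75
ee_pos: [0.4149, 0.2936, 0.0568]
orientation: [-0.451, 0.892, 0.0, 0.0]
contact_force: [-0.5, 0.6, -0.4]
gripper_width: 0.55
gripper_force: 0.0
```

```bash
python3 go.py .4142 .2942 .0506 2.508
```

```text
t 12.75 p [0.4149 0.2936 0.0568] yawY 2.5067 z [ 0.001  0.    -1.   ] F [-0.5  0.6 -0.4] w 0.55 gf 0.0 q7 0.97
shift cm [-0.01  0.09  0.62] turn -0.001
```

Request:
play_rows(steps=[0,0,0.3,0,0,0,0.6,0,0,0,0.6,0])

```text
time: 13.05
ee_pos: [0.4144, 0.2939, 0.0503]
orientation: [-0.452, 0.892, 0.0, 0.0]
contact_force: [-0.2, -0.5, -0.1]
gripper_width: 0.55
gripper_force: 0.0
```

Request:
play_rows(steps=[0,0,0,0,0,0,0,0,0,0,0,0,0,0,0,0,0,0,0,0,0,0,0,0,0,0,-2,0,0,0,-6,0,0,0,-10,0,0,0,-12,0,0,0,-12,0], grip=0)

```text
time: 14.15
ee_pos: [0.4154, 0.2945, 0.1722]
orientation: [-0.451, 0.892, 0.0, 0.002]
contact_force: [0.3, 0.5, -2.7]
gripper_width: 0.292
gripper_force: 30.0
```

```bash
python3 go.py .52 .0695 .17 1.537
```

```text
t 14.15 p [0.4154 0.2945 0.1722] yawY 2.507 z [ 0.004  0.003 -1.   ] F [ 0.3  0.5 -2.7] w 0.292 gf 30.0 q7 1.15
shift cm [ 11.92 -21.76   0.19] turn 0.97
```

Request:
play_rows(steps=[11.4,-22.65,0,0.97,11.4,-22.65,0,0.97,11.4,-22.65,0,0.97,11.4,-22.65,0,0.97,11.4,-22.65,0,0.97,11.4,-22.65,0,0.97,11.4,-22.65,0,0.97,11.4,-22.65,0,0.97,11.4,-22.65,0,0.97,11.4,-22.65,0,0.97,11.4,-22.65,0,0.97])

```text
time: 15.25
ee_pos: [0.5289, 0.0682, 0.1698]
orientation: [0.016, 1.0, -0.0, -0.0]
contact_force: [0.7, 0.2, -3.4]
gripper_width: 0.288
gripper_force: 30.0
```

```bash
python3 go.py .530 .0682 .0626 1.536;  python3 - <<'E'
from bench import camera
import cv2,pickle
c=camera("wrist");pickle.dump(c,open("w4.pkl","wb"));cv2.imwrite("pics/w4.png",c["pixels"])
E
```

```text
t 15.25 p [0.5289 0.0682 0.1698] yawY 1.5396 z [-0.001 -0.    -1.   ] F [ 0.7  0.2 -3.4] w 0.288 gf 30.0 q7 0.91
shift cm [-0.12 -0.   10.72] turn 0.004
```

View pics/w4.png

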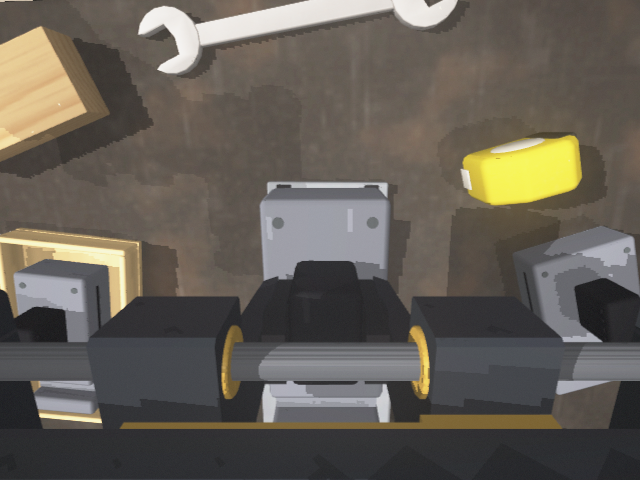

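The wrist view shows the pack held square over the dock: tail edge x 262–389, apron corners x 267–388 at y 183. I'll check the relative lateral offset.

Run:
```python
import pickle
from h import *
c=pickle.load(open("w4.pkl","rb"));print(c["mtx"][0].round(1))
u=np.array([np.cos(-.034),np.sin(-.034)]);v=np.array([-u[1],u[0]])
a=ray(c,[(267,183),(388,183)],.008);p=ray(c,[(262,200),(389,200)],.155)
print(a,p); print("lat apron",(a[:,:2]@v).round(4),"pack",(p[:,:2]@v).round(4),"mid",(a[:,:2]@v).mean()-(p[:,:2]@v).mean())
```

```text
[362.2   0.  325.1]
[[0.49808894 0.02102608 0.008     ]
 [0.50116018 0.11984318 0.008     ]] [[0.48618351 0.04265665 0.155     ]
 [0.48782788 0.09560873 0.155     ]]
lat apron [0.0379 0.1368] pack [0.0592 0.1121] mid 0.001730144891209734
```

Request:
play_rows(steps=[2,0.1,2,0,4,0.1,5,0,4,0.1,8,0,4,0.1,9.5,0,4,0.1,10.6,0,4,0.1,10.8,0,4,0.1,10.8,0,4,0.1,10.8,0])

```text
time: 16.1
ee_pos: [0.4899, 0.0704, 0.0629]
orientation: [0.016, 1.0, 0.0, 0.001]
contact_force: [-0.4, 0.3, -2.5]
gripper_width: 0.293
gripper_force: 30.0
```

```bash
python3 go.py .530 .0690 .061 1.536
```

```text
t 16.1 p [0.4899 0.0704 0.0629] yawY 1.5379 z [ 0.002  0.001 -1.   ] F [-0.4  0.3 -2.5] w 0.293 gf 30.0 q7 0.75
shift cm [-4.01 -0.    0.19] turn 0.002
```

Request:
play_rows(steps=[-1,0,0.15,0.002,-2,0,0.15,0.002,-3,0,0.15,0.002,-4,0,0.15,0.002,-5,0,0.15,0.002,-6,0,0.15,0.002,-7,0,0.15,0.002,-7,0,0.15,0.002])

```text
time: 16.9
ee_pos: [0.5615, 0.0677, 0.0607]
orientation: [0.018, 1.0, 0.0, 0.001]
contact_force: [0.3, 0.4, -3.0]
gripper_width: 0.291
gripper_force: 30.0
```

```bash
python3 go.py .6135 .0665 .061 1.536
```

```text
t 16.9 p [0.5615 0.0677 0.0607] yawY 1.5344 z [ 0.003  0.001 -1.   ] F [ 0.3  0.4 -3. ] w 0.291 gf 30.0 q7 0.84
shift cm [-5.2   0.07 -0.01] turn -0.002
```

No contact so far. I'll push on into the sled.

Request:
play_rows(steps=[-0.7,0,0,0,-1.4,0,0,0,-2.1,0,0,0,-2.8,0,0,0,-3.4,0,0,0,-4.0,0,0,0,-4.5,0,0,0,-4.8,0,0,0,-5.0,0,0,0,-5.0,0,0,0])

```text
time: 17.9
ee_pos: [0.6048, 0.066, 0.0596]
orientation: [0.017, 1.0, -0.001, -0.005]
contact_force: [-8.3, -0.1, 0.1]
gripper_width: 0.291
gripper_force: 30.0
```

Request:
play_rows(steps=[-0.2,0,0,0,-0.4,0,0,0,-0.6,0,0,0,-0.8,0,0,0,-0.8,0,0,0,-0.8,0,0,0])

```text
time: 18.5
ee_pos: [0.6133, 0.0657, 0.0596]
orientation: [0.017, 1.0, -0.001, -0.004]
contact_force: [-7.5, 0.3, -1.5]
gripper_width: 0.287
gripper_force: 30.0
```

Request:
play_rows(steps=[-0.2,0,0,0,-0.3,0,0,0,-0.3,0,0,0,-0.3,0,0,0])

```text
time: 18.9
ee_pos: [0.6143, 0.0656, 0.0593]
orientation: [0.017, 1.0, -0.001, -0.006]
contact_force: [-10.7, 1.1, 0.6]
gripper_width: 0.292
gripper_force: 30.0
```

Request:
play_rows(steps=[-0.2,0,0,0,-0.3,0,0,0,-0.3,0,0,0])

```text
time: 19.2
ee_pos: [0.6144, 0.0657, 0.059]
orientation: [0.017, 1.0, -0.002, -0.009]
contact_force: [-16.3, 0.8, 4.9]
gripper_width: 0.292
gripper_force: 30.0
```

Request:
play_rows(steps=[0.4,0,0,0,0.8,0,0,0,1.2,0,0,0,1.5,0,0,0,1.7,0,0,0,1.9,0,0,0,1.9,0,0,0])

```text
time: 19.9
ee_pos: [0.6041, 0.0663, 0.0606]
orientation: [0.017, 1.0, -0.0, -0.0]
contact_force: [-2.9, -0.6, -3.5]
gripper_width: 0.29
gripper_force: 30.0
```

Gentle tug test outwards.

Request:
play_rows(steps=[0.2,0,0,0,0.4,0,0,0,0.6,0,0,0,0.8,0,0,0,0.8,0,0,0])

```text
time: 20.4
ee_pos: [0.598, 0.0668, 0.0612]
orientation: [0.018, 1.0, 0.0, 0.002]
contact_force: [2.9, -0.5, -4.7]
gripper_width: 0.291
gripper_force: 30.0
```

The force has reversed to +2.9 N at the end of the 5 mm play, so the hook holds. I'll ease back in, lower, release and rise.

Request:
play_rows(steps=[-0.3,0,0,0,-0.6,0,0.1,0,-0.6,0,0.2,0,-0.6,0,0.2,0])

```text
time: 20.8
ee_pos: [0.602, 0.0664, 0.0584]
orientation: [0.017, 1.0, 0.0, -0.0]
contact_force: [0.3, 0.1, -2.8]
gripper_width: 0.295
gripper_force: 30.0
```

Request:
play_rows(steps=[0,0,0,0,0,0,0,0,0,0,0,0,0,0,0,0,0,0,0,0,0,0,-2,0,0,0,-6,0,0,0,-10,0,0,0,-14,0,0,0,-14,0], grip=60)

```text
time: 21.8
ee_pos: [0.6055, 0.0676, 0.2042]
orientation: [0.018, 1.0, 0.001, 0.005]
contact_force: [0.5, -0.1, 0.7]
gripper_width: 0.599
gripper_force: 0.0
```

Request:
play_rows(steps=[5,18,-3,0,5,18,-3,0,5,18,-3,0,5,18,-3,0,5,18,-3,0])

```text
time: 22.3
ee_pos: [0.5555, 0.2568, 0.2294]
orientation: [0.012, 1.0, 0.003, -0.0]
contact_force: [1.1, 0.9, -0.7]
gripper_width: 0.601
gripper_force: 0.0
```

```bash
python3 - <<'E'
from bench import camera
import cv2,numpy as np
a=camera("top")["pixels"][150:350,180:470];b=camera("scene")["pixels"][130:420,140:540]
a=cv2.resize(a,(580,400))[:300];cv2.imwrite("pics/f.png",np.hstack([cv2.resize(camera("top")["pixels"][150:350,180:470],(420,290)),b[:,:380]]))
E
python3 go.py .6 .06 .2 1.53
```

```text
t 22.45 p [0.5585 0.2468 0.2278] yawY 1.5355 z [-0.001 -0.002 -1.   ] F [ 0.4 -0.1 -0. ] w 0.6 gf 0.0 q7 0.73
shift cm [ -4.81 -18.51   2.82] turn 0.006
```

View pics/f.png

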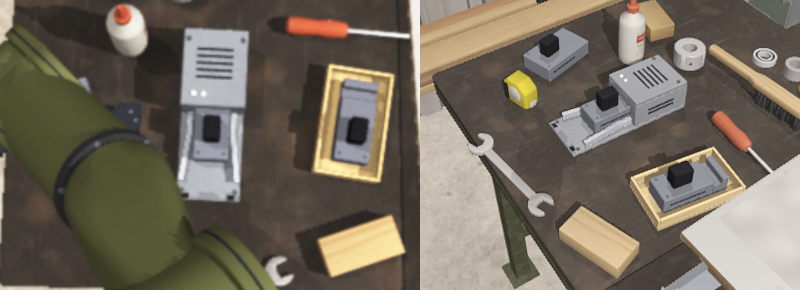

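The slim pack sits seated in the dock, with its grip at (212,128) in the left image, as at the start. The full pack lies grip up in the tray at (356,125). Everything else looks unmoved, and the arm is clear.

```bash
python3 -c "
from bench import robot
print(robot.hand_in())"
```

```text
the job is handed in; nothing more can be done
None
```

The full pack lies grip up in the tray, the other slim pack is in the dock held by its catch (a gentle tug confirmed it), nothing else was seen to move, and I handed the job in at about 22.5 s.

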